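Set the stop block in the panel jig and hold its gate open

TASK

Get the panel drilling jig ready for a colleague who will slide a panel in from the far side: pick up the aluminium stop block, set it gently, flat and square, fully home in the bed's pocket and let go of it. Then squeeze the two catches one after the other, each sliding tab all the way toward its fixed post, the tail catch beside the gate's hinge first and the end catch at the gate's swinging end second, take the gate by its upright grip post and swing it away from you past its detent until it is wide open, near its stop. Finish while still holding the post with the gate wide open (it swings back if let go), and leave the other things on the bench and the jig undisturbed.

Things in the scene. Friction and masses are not known exactly. Their poses are not given: they have to be found in the camera images.
- jig: Fixed panel drilling jig: plywood bed 215 (x) x 420 (y) x 12 mm thick. Origin at bench level; x points roughly away from the robot, y to its left; the bed spans x -115 to +100 mm, y -210 to +210 mm. It carries the pocket, the gate across its far part and a catch at each end of the gate. Place and yaw (up to 15 degrees) vary.
- pocket (a point): Centre of the pocket's floor, on top of the bed (12 mm above the bench), axes as the jig's. Raised aluminium rim 10 mm high, 8 mm thick, around a 47 (x) x 63 (y) mm rectangle with a 21 mm wide notch at its +y side out to 45.5 mm from the centre: 1.5 mm clearance round the block's foot. The seated block has its origin here and its x and y along the jig's.
- stop_block: Loose aluminium block, 120 to 240 g, left or right of the jig, yaw up to 35 degrees from the world's axes. T-shaped foot 44 (x) x 60 (y) x 14 mm high, with a tongue 18 wide, 14 long at its +y side; upright rib on top, 20 mm thick (x), 60 long (y), 14 to 40 mm above the underside: grip the rib. Origin: centre of the rectangle's underside.
- tail_catch (a joint): Travel in m of the sliding tab of the tail catch (beside the hinge, at the jig's -y end): starts 0 to 3 mm, 16 mm is fully squeezed, where it meets its stop. It has no spring: about 4 N of friction, stays where it is left. Its bolt blocks the gate's tail until squeezed by about 10 mm.
- tail_catch_tab (a point): Centre of the tail catch's sliding steel tab (26 x 10 mm thick in y, top 100 mm above the bench), 85 mm above the bench. Pinched toward the fixed post: it moves along the jig's -y.
- tail_squeeze (a point): Centre of the tail catch's fixed steel post (26 x 10 mm thick in y, top 100 mm above the bench), 85 mm above the bench, 40 mm beyond the tab's place at travel 0. Tab and post measure 50 mm over their outer faces at travel 0, 34 mm fully squeezed. The middle of the squeezed pair is 12 mm from this point. Fingertips may go down to 62 mm here.
- end_catch (a joint): Travel in m of the sliding tab of the end catch (at the gate's swinging end, the jig's +y end): starts 0 to 3 mm, 16 mm is fully squeezed, where it meets its stop. No spring: about 4 N of friction, stays where it is left. Its bolt blocks the gate until squeezed by about 10 mm.
- end_catch_tab (a point): Centre of the end catch's sliding steel tab (26 x 10 mm thick in y, top 100 mm above the bench), 85 mm above the bench. Pinched toward the fixed post: it moves along the jig's +y.
- end_squeeze (a point): Centre of the end catch's fixed steel post (same as the tail catch's), 85 mm above the bench, 40 mm beyond the tab's closed place; 50 mm over the outer faces at travel 0, 34 mm fully squeezed. The middle of the squeezed pair is 12 mm from this point. Fingertips may go down to 62 mm here.
- gate (a joint): Gate angle, rad: 0 closed (along the jig's y), growing as the swinging end moves along the jig's +x, away from the robot (clockwise from above); stop at 1.5. A ball detent resists from 0.2 to 0.5 (up to 5 N at the post), then pushes on to 0.8; a return spring (1 to 2.5 N at the post) swings it back to about 0.75 if let go. Play with catches shut: 0.02.
- gate_grip (a point): Point on the axis of the gate's upright round steel grip post (18 mm diameter, from the gate's top 55 mm to 100 mm above the bench), 85 mm above the bench, 120 mm from the hinge axis. The gate is a grey-green panel 14 mm thick, 200 mm long, 30 to 55 mm above the bench, reaching 40 mm past the hinge as a tail.
- grip_post: The grip post itself, a steel sleeve that turns freely on its pin; origin on its axis where it meets the gate's top, 55 mm above the bench.
- gate_hinge (a point): Point on the gate's upright hinge axis, 55 mm above the bench.
- offcut: Loose plain wooden block 44 x 75 x 30 mm beside the jig, on the other side from the stop block: leave alone.
- hinge_cup: Loose steel disc 35 mm across, 12 mm high, lying on the jig's bed near its -x, -y corner: leave alone.
- screwdriver: Loose screwdriver on the bench, near right: leave alone.
- screw_jar: Loose clear jar 70 mm across, 80 mm high, far left: leave alone.
- wrench: Loose wrench on the bench, near left: leave alone.
- hammer: Loose hammer at the right edge of the bench: leave alone.

How it is judged:
On the way, in this order (a step that is already met when the one before it is completed fails the run):
1. the stop block is fully home in the pocket, flat and square, and released (horizontal distance between stop_block and pocket below 0.004 m and z of stop_block in the frame of pocket between -0.003 and 0.003 m and angle between stop_block's own z axis and vertical below 0.06 rad and angle between the x axis of stop_block and the x axis of jig, either way round below 0.09 rad and contact force between the fingers and stop_block below 0.1 N), for 0.2 s.
2. the tail catch is fully squeezed, the end catch not yet (value of joint tail_catch above 0.013 m and value of joint end_catch below 0.008 m), for 0.1 s.
3. the end catch is fully squeezed (value of joint end_catch above 0.013 m and value of joint gate below 0.2 rad), for 0.1 s.
4. the gate is swung past its detent (value of joint gate above 0.85 rad), for 0.1 s.
At the end, for the whole second after the job is handed in: Fingers bear on the grip post (over 1 N), gate still at over 1.2 rad (stop 1.5); both catches squeezed over 12 of 16 mm; block untouched in the pocket, within 4 mm of its centre, 3 mm of its floor, 0.06 rad of flat, 0.09 rad of square; other things moved under 25 mm (all of step 1 and value of joint each of tail_catch, end_catch above 0.012 m and value of joint gate above 1.2 rad and velocity of joint gate between -0.1 and 0.1 rad/s and contact force between the fingers and grip_post above 1 N and contact force between stop_block and grip_post below 0.1 N); the arm keeps its last pose, push and grip.
It fails at once if another loose thing on the bench or the jig is disturbed (moved more than 25 mm) (distance of any of offcut, hinge_cup, screwdriver, screw_jar, wrench, hammer from where it was at the start of the episode above 0.025 m).
It fails at once if the stop block is slammed into the jig (over 60 N) (contact force between stop_block and jig above 60 N).
It also fails if it takes over 72 s, if anything falls off the work surface, if the arm or the gripper's body presses on something with over 40 N, if the wrist force passes 120 N, or if a joint passes its speed limit or range.

ROBOT

A 6-joint arm with a two-finger parallel gripper is mounted at the origin on the work surface. World frame = base frame: x ahead of the robot, y to its left, z up, the work surface at z = 0. Lengths are in m, angles in rad, forces in N, time in s.
With the tool pointing down it reaches from about 0.3 to 0.875 m from the base axis. Payload 6.4 kg.
Tool frame: the origin (TCP) lies between the finger pads; the fingertips stand 17 mm ahead of it and the grasp point (between the pads) lies 2 mm behind it; z points along the fingers, y is the line along which they close (so a half turn about z gives the same grasp; the last joint's range is limited). The gripper opens to 85 mm and grips with 20 to 120 N. Pads are 22 mm wide; open, the fingers measure 114 mm over their backs; the gripper's body (76 mm by 85 mm) begins 54 mm behind the grasp point. The pads swing forward as they close: fully open they stand 13 mm farther back than shut.
Start: joints at [-1.349, 0.181, 1.607, -0, 1.354, -0.206], TCP at [0.239, -0.523, 0.248] pointing down, gripper open.
Joint ranges: [-2.99, 2.99], [-0.89, 2.07], [0.3, 2.58], [-1.14, 4.28], [0, 2.63], [-3.12, 3.12]. Speed limits (rad/s): [2.57, 2.57, 3.01, 3.14, 3.14, 3.14].

INTERFACE

Orientations are given as a rotation vector (axis times angle).
In Python, from bench import arm gives the robot as it stands.
- The arm moves only by the shell command python3 inch.py 'ROWS' [OPENING]. ROWS is rows parted by semicolons, their numbers by spaces, 1 to 12 of them, each of 6 numbers: dx, dy, dz in m, then a rotation vector rx, ry, rz in rad; each row shifts and turns the commanded pose from where the row before left it, along the tool's axes as they then stand; what a row does not reach is not made up. A row lasts 1/12 s, in which the tool goes at most 0.0417 m and 0.125 rad, less where a joint would pass 70% of its speed; a pose out of reach is approached as far as the arm can. OPENING is the opening from 0.0 (shut) to 1.0 (fully open), set as the command begins (- or left out keeps the last). The fingers move at their own pace and stop on an object; the grip force is fixed at half the most. Time passes only in rows, so rows that do not move let the fingers close. It prints the time, the measured TCP pose, the force, the opening and the grip force at its end.
- arm.read_state(): the state, without advancing time (a new reading comes with each control period).
- arm.read_camera(name): name is "scene" or "side" or "wrist"; returns the picture (384x512x3 uint8, red, green, blue); there is no depth.
- arm.camera_model(name): a dict with "fx", "fy", "cx", "cy" (pixels), "R" (3x3) and "t" (3): a world point X has camera coordinates R X + t. Camera axes: x right, y down, z forward; pixel columns grow to the right and rows downward; lengths in m; the calibration is good to about 2 mm. The wrist camera is an equidistant fisheye: a pixel r from the principal point sees the ray r / f radians off the axis. A picture is of the moment at which its call begins: read the wrist's pose just before it. camera_model takes no time and is no camera call; for the wrist camera it gives the pose at the moment of the call.
- arm.sign_off(): hands the job in; it is judged then, once.
The state is a dict: "clock": time; "qpos": joint angles; "joint_velocities": joint speeds; "effort": joint torques, N m; "ee_pos": TCP position; "tool_rot": TCP orientation; "contact_force": force on the tool from outside, world axes, zero at the start; "torque": the same for the moment, N m; "opening": opening from 0.0 (shut) to 1.0 (fully open); "grip_force": force on a finger pad.
Only numpy, scipy, OpenCV 4.12 (cv2) and the standard library are available. Lean on these libraries where they do the work, as an engineer would, in place of code of your own. Each camera call takes 0.05 s, during which the arm holds its last target. There are 200 camera calls.

## Working session

There is one attempt and no reset: what is moved stays moved. The work goes in short steps, Python scripts to look and compute and a shell command to move; the robot and the scene stay as the last step left them, time stands still between calls to the robot, and variables do not carry over. Pictures are saved under pics/ and viewed, at most 10 in all, crops included, and the job is handed in when it is done.

```bash
ls; mkdir -p pics; python3 - <<'E'
from bench import arm
import cv2,numpy as np
ims=[arm.read_camera(n)[:,:,::-1] for n in("scene","side")]
for n,i in zip(("scene","side"),ims): cv2.imwrite(f"pics/{n}0.png",i)
for n in("scene","side","wrist"):
    m=arm.camera_model(n);print(n,{k:np.round(v,3).tolist() for k,v in m.items()})
print(arm.read_state())
E
```

```text
bench.py
inch.py
pics
scene {'fx': 401.271, 'fy': 401.271, 'cx': 246.825, 'cy': 183.988, 'R': [[-0.733, 0.68, 0.003], [0.526, 0.569, -0.633], [-0.432, -0.462, -0.775]], 't': [0.378, -0.19, 1.721]}
side {'fx': 407.972, 'fy': 407.972, 'cx': 256.853, 'cy': 195.915, 'R': [[0.796, -0.605, 0.013], [-0.384, -0.521, -0.762], [0.468, 0.602, -0.648]], 't': [-0.405, 0.243, 1.481]}
wrist {'fx': 297.319, 'fy': 297.319, 'cx': 255.692, 'cy': 191.613, 'R': [[0.414, -0.91, -0.001], [-0.867, -0.394, 0.306], [-0.279, -0.126, -0.952]], 't': [-0.574, -0.039, 0.381]}
{'clock': 0.1, 'qpos': array([-1.34928473e+00,  1.81495561e-01,  1.60789112e+00, -4.44317040e-06,
        1.35381520e+00, -2.06309642e-01]), 'joint_velocities': array([ 0.00135027, -0.00138997, -0.00408367,  0.000215  ,  0.00014659,
       -0.00023003]), 'effort': array([ 3.92519396e-04, -4.45875728e+01, -3.52236593e+01, -3.52757143e-04,
        4.15738687e-03, -7.96095861e-06]), 'ee_pos': array([ 0.23846594, -0.52270512,  0.24746619]), 'tool_rot': array([-3.06841741e+00, -6.66566596e-01,  2.60141964e-05]), 'contact_force': array([ 0.44966863,  0.00377667, -0.0349323 ]), 'torque': array([ 0.00705193, -0.01232067, -0.00040362]), 'grip_force': 0.0, 'opening': 0.9997618585175422}
```
View pics/scene0.png

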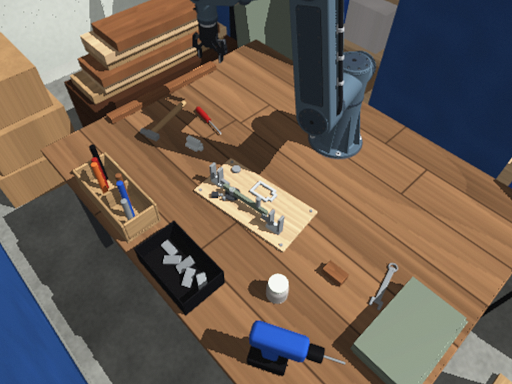

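View pics/side0.png

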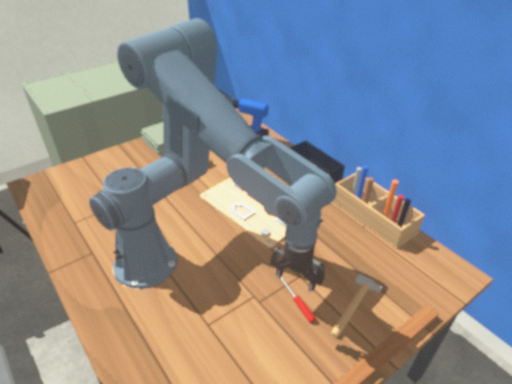

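The scene view shows the jig around (257,203), with the hinge cup at (236,170) and the pocket rim at (263,190). The stop block is at about (194,144), right of the jig, and the offcut is at (335,271). In the side view the arm hides the block. I'll enlarge the jig area and rectify the bed.

```bash
cat > h.py <<'E'
from bench import arm
import cv2,numpy as np
from scipy.spatial.transform import Rotation as Rn
def ray(m,px):
    px=np.atleast_2d(np.float64(px)); d=np.c_[(px[:,0]-m['cx'])/m['fx'],(px[:,1]-m['cy'])/m['fy'],np.ones(len(px))]
    if m.get('fish'):
        r=np.hypot(d[:,0],d[:,1]); d[:,:2]*=(np.sin(r)/np.maximum(r,1e-9))[:,None]; d[:,2]=np.cos(r)
    R=np.array(m['R']);return -R.T@np.array(m['t']),d@R
def plane(m,px,z):
    o,d=ray(m,px); return (o+d*((z-o[2])/d[:,2])[:,None])[:,:2]
def proj(m,X):
    c=np.atleast_2d(X)@np.array(m['R']).T+np.array(m['t']); u=c[:,:2]/c[:,2:]
    if m.get('fish'):
        n=np.hypot(c[:,0],c[:,1]); u=c[:,:2]/n[:,None]*np.arctan2(n,c[:,2])[:,None]
    return u*[m['fx'],m['fy']]+[m['cx'],m['cy']]
def cam(n):
    m=dict(arm.camera_model(n)); m['fish']=n=='wrist'; return m
def snap(n):
    m=cam(n); return m,arm.read_camera(n)[:,:,::-1].copy()
def togo(p,yaw=None):
    "tool-frame shift (and z turn) to bring TCP to p; yaw = world direction of closing line"
    s=arm.read_state(); R=Rn.from_rotvec(s['tool_rot']).as_matrix(); y=np.arctan2(R[1,1],R[0,1])
    print('tcp',s['ee_pos'].round(4),'closing yaw',y.round(4),'clock',s['clock'])
    print('tool shift',(R.T@(np.array(p)-s['ee_pos'])).round(4))
    if yaw is not None: print('tool rz',-((yaw-y+np.pi/2)%np.pi-np.pi/2).round(4))
E
python3 - <<'E'
from h import *
im=cv2.imread('pics/scene0.png'); 
cv2.imwrite('pics/scrop.png',cv2.resize(im[120:260,170:340],(800,659),interpolation=cv2.INTER_CUBIC)[:600])
print(cv2.cvtColor(im[200:201,270:300],cv2.COLOR_BGR2HSV)[0,::6].tolist(), cv2.cvtColor(im[160:161,215:230],cv2.COLOR_BGR2HSV)[0,::6].tolist())
m=cam('scene');print(plane(m,[[263,190],[194,144],[236,170],[335,271]],0.012).round(3))
E
```

```text
[[98, 20, 155], [21, 68, 243], [21, 71, 242], [20, 74, 238], [19, 76, 236]] [[14, 126, 71], [13, 126, 77], [14, 110, 88]]
[[ 0.426 -0.006]
 [ 0.467 -0.379]
 [ 0.434 -0.152]
 [ 0.489  0.397]]
```

View pics/scrop.png

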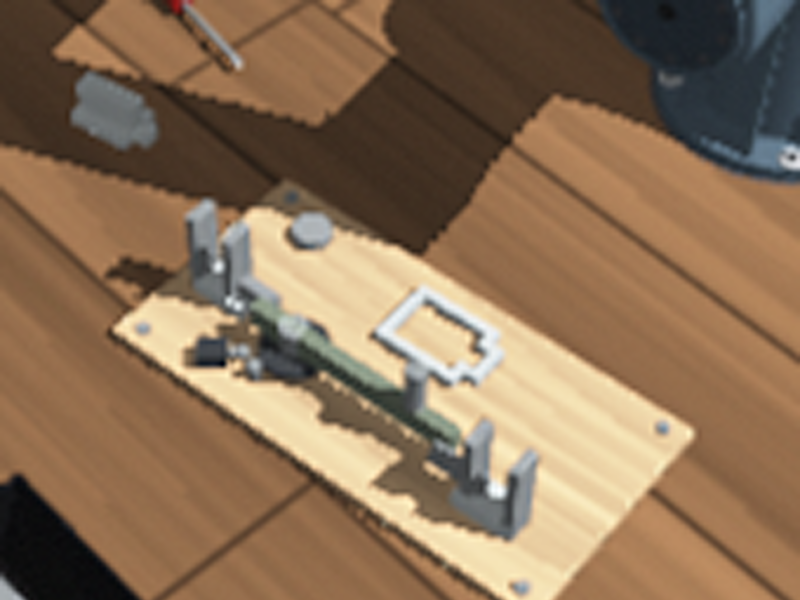

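The enlarged crop clearly shows the block, the pocket with its notch toward +y, both catches, the hinge (290,325) and the grip post (415,385). Next I'll move to an overview spot for the wrist camera.

```bash
python3 - <<'E'
from h import *
m=cam('wrist');c=-np.array(m['R']).T@np.array(m['t']);print('cam',c)
s=arm.read_state();R=Rn.from_rotvec(s['tool_rot']).as_matrix();print('cam in tool',R.T@(c-s['ee_pos']));print(R.round(3))
togo([0.42,-0.2,0.36],np.pi/2)
E
```

```text
cam [ 0.30990463 -0.4896972   0.3743652 ]
cam in tool [ 0.07873597 -0.00059372 -0.12687262]
[[ 0.91   0.415 -0.   ]
 [ 0.415 -0.91   0.002]
 [ 0.    -0.002 -1.   ]]
tcp [ 0.2385 -0.5227  0.2475] closing yaw -1.143 clock 0.1
tool shift [ 0.2991 -0.2185 -0.1121]
tool rz 0.4278
```

```bash
python3 inch.py '0.03 -0.022 -0.011 0 0 0;0.03 -0.022 -0.011 0 0 0;0.03 -0.022 -0.011 0 0 0;0.03 -0.022 -0.011 0 0 0;0.03 -0.022 -0.011 0 0 0;0.03 -0.022 -0.011 0 0 0;0.03 -0.022 -0.011 0 0 0;0.03 -0.022 -0.011 0 0 0;0.03 -0.022 -0.011 0 0 0;0.03 -0.022 -0.011 0 0 0;0 0 0 0 0 0;0 0 0 0 0 0' 1.0
python3 - <<'E'
from h import *
m,i=snap('wrist');cv2.imwrite('pics/w1.png',i);np.save('w1.npy',m,allow_pickle=True)
E
```

```text
clock: 1.1
ee_pos: [0.4211, -0.197, 0.3588]
tool_rot: [3.068, 0.673, 0.001]
contact_force: [-0.2, -0.8, -0.4]
opening: 1.004
grip_force: 0.0
```

View pics/w1.png

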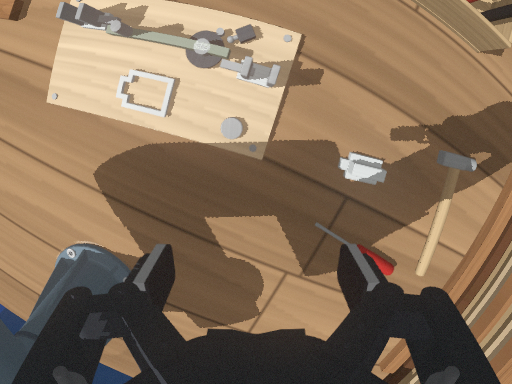

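The wrist view shows bed corners near (48,98), (263,157) and (303,38), the pocket at (147,92), and the hinge cup at (232,127). The block is at (363,167) with its tongue to the left at (345,165). Next step is measuring them.

```bash
cat > m1.py <<'E'
from h import *
i=cv2.imread('pics/w1.png');m=np.load('w1.npy',allow_pickle=True).item();m['fish']=True
hsv=cv2.cvtColor(i,cv2.COLOR_BGR2HSV);H,S,V=cv2.split(hsv)
print('rim',hsv[92,168],hsv[105,150],'bed',hsv[60,100],'block',hsv[158,365],hsv[172,365],hsv[165,345],'bench',hsv[160,330],hsv[190,363])
def big(mask,box):
    z=np.zeros_like(mask);a,b,c,d=box;z[b:d,a:c]=mask[b:d,a:c]
    cs,_=cv2.findContours(z,cv2.RETR_EXTERNAL,cv2.CHAIN_APPROX_NONE);return max(cs,key=cv2.contourArea)[:,0]
def rect(px,z):
    w=plane(m,px,z);r=cv2.minAreaRect((w*1000).astype(np.float32));return np.round(r[0],1),np.round(r[1],1),round(r[2],2)
rim=big(((S<40)).astype(np.uint8),(105,60,190,125));print('rim out z22',len(rim),rect(rim,.022))
bl=big(((S<45)&(V>60)).astype(np.uint8),(325,140,400,195));print('block',len(bl),bl.min(0),bl.max(0),rect(bl,.014))
top=big(((S<45)&(V>180)).astype(np.uint8),(325,140,400,195));print('bright',len(top),rect(top,.04),rect(top,.014))
cup=big(((S<45)).astype(np.uint8),(215,110,250,145));print('cup',rect(cup,.012))
print('corners',plane(m,[[48,98],[263,157],[303,38]],.012).round(4).tolist())
o=i.copy()
for c,k in((rim,(0,0,255)),(bl,(0,0,255)),(top,(255,0,0))): o[c[:,1],c[:,0]]=k
cv2.imwrite('pics/d1.png',np.vstack([cv2.resize(o[50:130,40:200],(800,400)),cv2.resize(o[135:200,320:440],(800,433))])[:833])
z=cv2.resize(i[140:195,325:400],(600,440),interpolation=cv2.INTER_CUBIC);cv2.imwrite('pics/d2.png',z)
E
python3 m1.py
```

```text
rim [ 60   2 233] [ 17  67 223] bed [ 18  67 229] block [ 70   3 226] [ 75   4 227] [ 70   3 226] bench [ 14  98 107] [ 13  96 114]
rim out z22 173 (array([434.7,   8.7]), array([64.4, 96.1]), 8.01)
block 132 [338 152] [386 184] (array([ 468.6, -375.9]), array([46. , 91.9]), 13.39)
bright 169 (array([ 468.8, -360.6]), array([41.3, 74.1]), 14.44) (array([ 467.4, -372.1]), array([43.8, 78.5]), 14.44)
cup (array([ 435.2, -147.2]), array([33.9, 35.2]), 24.17)
corners [[0.3592, 0.2002], [0.4127, -0.2139], [0.6153, -0.1894]]
```

View pics/d2.png

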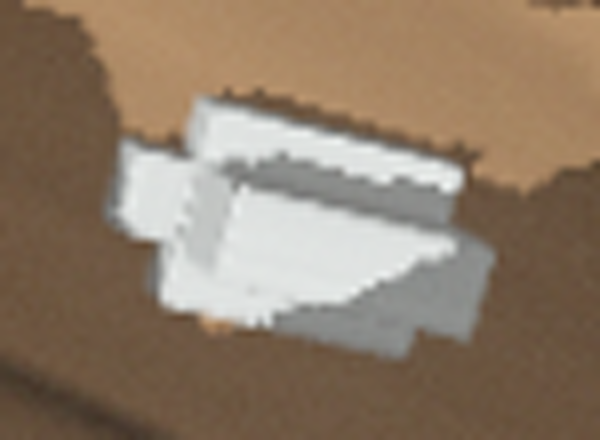

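The enlarged block shows its tongue to the left (world +y), the rib along that axis, and edges tilted about 14°. I'll measure the catches and post roughly from the scene image and work out the move to the block.

```bash
python3 - <<'E'
from h import *
m=cam('scene')
c=np.array([[415,368],[200,208],[238,228],[480,428],[525,456],[292,328]])*.2125+[170,120]
P=np.vstack([plane(m,c[:5],.1),plane(m,c[5:],.058)])
yaw=np.radians(7.5);R=np.array([[np.cos(yaw),-np.sin(yaw)],[np.sin(yaw),np.cos(yaw)]])
print(P.round(3).tolist())
# jig origin from wrist bed corner (-115,+210) & (-115,-210)
o=np.array([(0.3592+.4127)/2,(0.2002-.2139)/2])+R@[.115,0]
print('o',o);print('jig frame',((P-o)@R).round(3).tolist(),'rim',(np.array([.4347,.0087])-o)@R)
togo([.468,-.372,.23],np.radians(14.4));print(arm.read_state()['qpos'].round(3))
E
```

```text
[[0.515, 0.056], [0.529, -0.174], [0.521, -0.137], [0.518, 0.127], [0.512, 0.166], [0.535, -0.059]]
o [0.49996616 0.00816051]
jig frame [[0.021, 0.046], [0.005, -0.184], [0.002, -0.147], [0.033, 0.116], [0.032, 0.155], [0.026, -0.072]] rim [-0.06463738  0.00905382]
tcp [ 0.4203 -0.198   0.358 ] closing yaw -1.1408 clock 1.15
tool shift [-0.0292  0.178   0.1281]
tool rz -1.3921
[-0.696 -0.148  1.722 -0.     1.568  0.445]
```

```bash
python3 inch.py '-0.005 0.03 0.021 0 0 0;-0.005 0.03 0.021 0 0 0;-0.005 0.03 0.021 0 0 0;-0.005 0.03 0.021 0 0 0;-0.005 0.03 0.021 0 0 0;-0.005 0.03 0.021 0 0 0;0 0 0 0 0 -0.116;0 0 0 0 0 -0.116;0 0 0 0 0 -0.116;0 0 0 0 0 -0.116;0 0 0 0 0 -0.116;0 0 0 0 0 -0.116' >/dev/null
python3 inch.py '0 0 0 0 0 -0.116;0 0 0 0 0 -0.116;0 0 0 0 0 -0.116;0 0 0 0 0 -0.116;0 0 0 0 0 -0.116;0 0 0 0 0 -0.116;0 0 0 0 0 0;0 0 0 0 0 0'
python3 - <<'E'
from h import *
m,i=snap('wrist');cv2.imwrite('pics/w2.png',i);np.save('w2.npy',m,allow_pickle=True)
E
```

```text
clock: 2.82
ee_pos: [0.4663, -0.3758, 0.2313]
tool_rot: [-1.934, -2.473, -0.0]
contact_force: [-0.5, -0.4, -0.3]
opening: 1.004
grip_force: 0.0
```

View pics/w2.png

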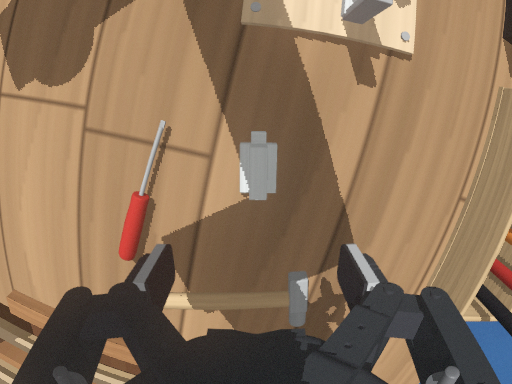

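The block is at (258,165), nearly aligned with the tool, with its tongue tip at the top near (258,132). I'll fit its edges.

```bash
python3 - <<'E'
from h import *
i=cv2.imread('pics/w2.png');m=np.load('w2.npy',allow_pickle=True).item();m['fish']=True
H,S,V=cv2.split(cv2.cvtColor(i,cv2.COLOR_BGR2HSV))
k=((S<50)&(V>60)).astype(np.uint8);k[:120]=0;k[210:]=0;k[:,:225]=0;k[:,295:]=0
n,l,st,_=cv2.connectedComponentsWithStats(k);j=1+st[1:,4].argmax();k=l==j;print(st[j])
rows=np.where(k.any(1))[0];E=np.array([[r,np.where(k[r])[0].min(),np.where(k[r])[0].max()] for r in rows]);print(E[::3].tolist())
w=E[:,2]-E[:,1];f=E[(w>30)];f=f[2:-2]
Lp=plane(m,np.c_[f[:,1]-.5,f[:,0]],.014);Rp=plane(m,np.c_[f[:,2]+.5,f[:,0]],.014)
for P in(Lp,Rp):
    a=np.polyfit(P[:,1],P[:,0],1);print('edge x=a*y+b',a,'yaw deg',np.degrees(-np.arctan(a[0])))
mid=(Lp+Rp)/2;print('width',np.hypot(*(Lp-Rp).T).mean())
sh=E[w>30][0];tip=E[0];bot=E[-1];b2=E[w>30][-1]
def mp(e,z,off): return plane(m,[[(e[1]+e[2])/2,e[0]+off]],z)[0]
print('shoulder',mp(sh,.014,-.5),'tip',mp(tip,.014,-.5),'bottom foot',mp(b2,.014,.5),'ribbottom',mp(bot,.04,.5))
print('mid line',mid[0],mid[-1])
E
```

```text
[ 240  131   38   69 2170]
[[131, 251, 265], [134, 251, 266], [137, 251, 266], [140, 251, 266], [143, 240, 276], [146, 240, 277], [149, 240, 276], [152, 240, 276], [155, 240, 276], [158, 240, 276], [161, 240, 276], [164, 240, 276], [167, 240, 276], [170, 240, 276], [173, 240, 276], [176, 240, 275], [179, 240, 275], [182, 240, 276], [185, 240, 275], [188, 240, 275], [191, 240, 275], [194, 249, 266], [197, 249, 266]]
edge x=a*y+b [-0.23251852  0.3589186 ] yaw deg 13.089739454656954
edge x=a*y+b [-0.2270952   0.40586037] yaw deg 12.794593582009384
width 0.04376466676521681
shoulder [ 0.46181349 -0.34743816] tip [ 0.45840785 -0.33374094] bottom foot [ 0.47602176 -0.40696905] ribbottom [ 0.47590407 -0.40692826]
mid line [ 0.46308636 -0.35009456] [ 0.47525583 -0.40387083]
```

```bash
python3 - <<'E'
from h import *
togo([.4687,-.3770,.036],np.radians(12.94))
E
```

```text
tcp [ 0.4666 -0.3756  0.2315] closing yaw 0.2435 clock 2.8667
tool shift [-0.0021  0.0019  0.1955]
tool rz 0.0177
```

```bash
python3 inch.py '-0.002 0.002 0.035 0 0 0.018;0 0 0.04 0 0 0;0 0 0.04 0 0 0;0 0 0.04 0 0 0;0 0 0.025 0 0 0;0 0 0.0155 0 0 0;0 0 0 0 0 0;0 0 0 0 0 0;0 0 0 0 0 0' 0.6
python3 - <<'E'
from h import *
togo([.4687,-.3770,.036],np.radians(12.94))
E
```

```text
clock: 3.62
ee_pos: [0.4706, -0.3773, 0.0381]
tool_rot: [1.951, 2.46, -0.001]
contact_force: [0.1, -0.0, 0.2]
opening: 0.599
grip_force: 0.0
tcp [ 0.4706 -0.3773  0.0381] closing yaw 0.2295 clock 3.6167
tool shift [ 0.0007 -0.0018  0.0021]
tool rz 0.0037
```

```bash
python3 inch.py '0.0007 -0.0018 0.002 0 0 0;0 0 0 0 0 0;0 0 0 0 0 0' ; python3 inch.py '0 0 0 0 0 0;0 0 0 0 0 0;0 0 0 0 0 0;0 0 0 0 0 0;0 0 0 0 0 0;0 0 0 0 0 0;0 0 0 0 0 0' 0.0
```

```text
clock: 3.87
ee_pos: [0.4685, -0.3765, 0.036]
tool_rot: [1.95, 2.461, -0.001]
contact_force: [0.1, -0.7, -0.3]
opening: 0.601
grip_force: 0.0
clock: 4.45
ee_pos: [0.4685, -0.3763, 0.0354]
tool_rot: [1.95, 2.462, -0.0]
contact_force: [-0.6, 1.1, 5.4]
opening: 0.222
grip_force: 59.4
```

```bash
python3 inch.py '0 0 -0.02 0 0 0;0 0 -0.035 0 0 0;0 0 -0.035 0 0 0;0 0 -0.035 0 0 0;0 0 -0.035 0 0 0;0 0 -0.035 0 0 0;0 0 0 0 0 0;0 0 0 0 0 0'
python3 - <<'E'
from h import *
togo([.4356,.0018,.23],np.radians(7.5))
E
```

```text
clock: 5.12
ee_pos: [0.469, -0.3768, 0.232]
tool_rot: [1.948, 2.459, -0.001]
contact_force: [0.7, -0.3, -2.1]
opening: 0.222
grip_force: 59.0
tcp [ 0.469  -0.3768  0.232 ] closing yaw 0.2311 clock 5.1167
tool shift [0.3762 0.0542 0.0006]
tool rz 0.1002
```

```bash
python3 inch.py '0.036 0.0052 0 0 0 0;0.038 0.0054 0 0 0 0;0.038 0.0054 0 0 0 0;0.038 0.0054 0 0 0 0;0.038 0.0054 0 0 0 0;0.038 0.0054 0 0 0 0;0.038 0.0054 0 0 0 0;0.038 0.0054 0 0 0 0;0.038 0.0054 0 0 0 0;0.036 0.0058 0 0 0 0;0 0 0 0 0 0.1;0 0 0 0 0 0'
python3 inch.py '0 0 0 0 0 0;0 0 0 0 0 0;0 0 0 0 0 0'
python3 - <<'E'
from h import *
togo([.4356,.0018,.23],np.radians(7.5))
m,i=snap('wrist');cv2.imwrite('pics/w3.png',i);np.save('w3.npy',m,allow_pickle=True)
E
```

```text
clock: 6.12
ee_pos: [0.4331, 0.0048, 0.2275]
tool_rot: [-2.068, -2.36, 0.003]
contact_force: [0.5, -0.0, -1.7]
opening: 0.22
grip_force: 59.0
clock: 6.37
ee_pos: [0.4346, 0.0015, 0.2291]
tool_rot: [-2.071, -2.361, 0.001]
contact_force: [0.3, -0.1, -1.5]
opening: 0.221
grip_force: 59.0
tcp [0.4346 0.0015 0.2291] closing yaw 0.1308 clock 6.3667
tool shift [ 0.0002  0.001  -0.0009]
tool rz -0.0001
```

View pics/w3.png

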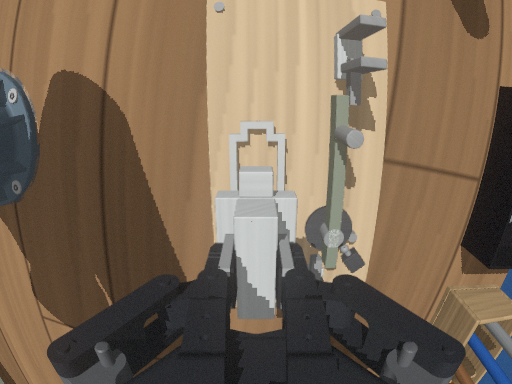

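The rim is visible at columns 230–285 with its notch top at row 122. The held block is at (257,220), square to it, and the grip post top is at (355,140). Next I'll fit the rim edges and the held block's edges.

```bash
cat > m3.py <<'E'
from h import *
import sys
i=cv2.imread('pics/w3.png');m=np.load('w3.npy',allow_pickle=True).item();m['fish']=True
H,S,V=cv2.split(cv2.cvtColor(i,cv2.COLOR_BGR2HSV))
k=(S<45)
def edges(rows,lo,hi,z,n):
    L=[];R=[]
    for r in rows:
        c=np.where(k[r,lo:hi])[0]+lo; L.append([c.min()-.5,r]);R.append([c.max()+.5,r])
    P=plane(m,L,z),plane(m,R,z)
    for p in P: print(n,'yaw',np.degrees(-np.arctan(np.polyfit(p[:,1],p[:,0],1)[0])).round(2))
    print(n,'width',np.hypot(*(P[0]-P[1]).T).mean().round(4),'mid0',((P[0]+P[1])/2)[0].round(4),'midend',((P[0]+P[1])/2)[-1].round(4)); return (P[0]+P[1])/2
for r in range(118,200,6): 
    c=np.where(k[r,215:300])[0]+215; print(r,c.min() if len(c) else 0,c.max() if len(c) else 0,len(c))
mid=edges(range(143,185),222,294,.022,'rim')
col=lambda c,a,b:[r for r in range(a,b) if k[r,c]]
a=[col(c,112,160)[0] for c in range(246,270)];print('notch tip rows',a)
b=[col(c,112,160)[0] for c in list(range(232,238))+list(range(278,284))];print('shoulder rows',b)
inn=[ [r for r in col(c,112,160)][-1] for c in range(248,268)];print('inner notch rows',inn)
print('tip',plane(m,[[257.5,np.median(a)-.5]],.022),'shoulder',plane(m,[[235,np.median(b[:6])-.5],[281,np.median(b[6:])-.5]],.022),'inner',plane(m,[[257.5,np.median(inn)+.5]],.022))
E
python3 m3.py
```

```text
118 0 0 0
124 240 273 34
130 240 273 16
136 229 284 38
142 229 284 16
148 229 284 16
154 229 284 16
160 229 284 16
166 230 284 46
172 230 284 51
178 230 284 52
184 230 284 51
190 220 292 66
196 216 295 80
rim yaw 8.13
rim yaw 8.8
rim width 0.064 mid0 [0.4314 0.0308] midend [ 0.4383 -0.0172]
notch tip rows [121, 121, 121, 121, 121, 121, 121, 121, 121, 121, 121, 121, 121, 121, 121, 121, 121, 121, 121, 121, 121, 121, 121, 121]
shoulder rows [133, 133, 133, 133, 133, 133, 133, 133, 133, 133, 133, 133]
inner notch rows [128, 128, 128, 128, 128, 128, 128, 128, 128, 128, 128, 128, 128, 128, 128, 128, 128, 128, 140, 140]
tip [[0.42923568 0.0561801 ]] shoulder [[0.40590087 0.03952745]
 [0.45721454 0.04628629]] inner [[0.43041516 0.04720471]]
```

```bash
python3 - <<'E'
from h import *
i=cv2.imread('pics/w3.png');m=np.load('w3.npy',allow_pickle=True).item();m['fish']=True
g=cv2.cvtColor(i,cv2.COLOR_BGR2GRAY).astype(int)
print(g[185:240:9,205:310:3].tolist()[0:2]);print('col257',g[160:210,257].tolist())
print('row200 L',g[200,208:226].tolist(),'R',g[200,286:302].tolist(),'row180',g[180,232:280].tolist())
z=.2291-.0355+.014
P=plane(m,[[215.5,200],[296,200],[239,180],[273.5,180],[257,167],[225,191],[288,191]],z);print(P.round(4))
print(((P[0]+P[1])/2).round(4),((P[2]+P[3])/2).round(4),np.hypot(*(P[0]-P[1])),np.hypot(*(P[2]-P[3])))
E
```

```text
[[125, 124, 178, 181, 190, 188, 189, 188, 183, 198, 198, 111, 201, 200, 200, 201, 200, 201, 201, 201, 202, 202, 204, 182, 183, 198, 200, 178, 189, 188, 188, 192, 191, 191, 189], [124, 126, 167, 190, 176, 174, 173, 173, 175, 175, 174, 159, 194, 196, 195, 195, 195, 195, 198, 195, 198, 199, 195, 116, 173, 174, 174, 174, 179, 175, 157, 190, 190, 190, 188]]
col257 [190, 189, 188, 187, 190, 188, 176, 173, 173, 173, 174, 183, 212, 207, 205, 202, 201, 201, 201, 199, 199, 198, 198, 201, 201, 201, 201, 203, 201, 199, 197, 196, 196, 196, 198, 196, 184, 173, 197, 176, 173, 175, 177, 176, 178, 174, 172, 173, 177, 176]
row200 L [123, 122, 120, 153, 182, 186, 186, 193, 199, 199, 198, 198, 199, 200, 200, 201, 204, 203] R [202, 202, 202, 201, 201, 203, 200, 202, 202, 198, 183, 164, 191, 192, 191, 188] row180 [199, 198, 198, 199, 197, 144, 118, 182, 198, 199, 198, 197, 198, 199, 198, 198, 199, 198, 198, 198, 198, 197, 197, 198, 198, 199, 198, 198, 200, 200, 198, 199, 199, 198, 198, 199, 200, 199, 199, 200, 177, 153, 180, 184, 168, 171, 195, 199]
[[0.4101 0.0251]
 [0.4526 0.0306]
 [0.4213 0.0376]
 [0.439  0.04  ]
 [0.4296 0.0457]
 [0.4146 0.0307]
 [0.4475 0.035 ]]
[0.4313 0.0278] [0.4301 0.0388] 0.04285975691084991 0.01788926300398962
```

```bash
python3 inch.py '0.003 0 0.02 0 0 -0.004;0 0 0.035 0 0 0;0 0 0.035 0 0 0;0 0 0.035 0 0 0;0 0 0.02 0 0 0;0 0 0.009 0 0 0;0 0 0 0 0 0;0 0 0 0 0 0;0 0 0 0 0 0'
python3 - <<'E'
from h import *
togo([.4350,.0042,.0475],np.radians(7.7))
m,i=snap('wrist');cv2.imwrite('pics/w4.png',i);np.save('w4.npy',m,allow_pickle=True)
cv2.imwrite('pics/w4c.png',cv2.resize(i[90:240,170:350],(720,600),interpolation=cv2.INTER_CUBIC))
E
```

```text
clock: 7.17
ee_pos: [0.4359, 0.0048, 0.0773]
tool_rot: [2.065, 2.364, 0.002]
contact_force: [-0.2, -1.3, -0.2]
opening: 0.22
grip_force: 59.0
tcp [0.4359 0.0048 0.0773] closing yaw 0.1347 clock 7.1667
tool shift [-0.0004 -0.0011  0.0298]
tool rz 0.0003
```

View pics/w4c.png

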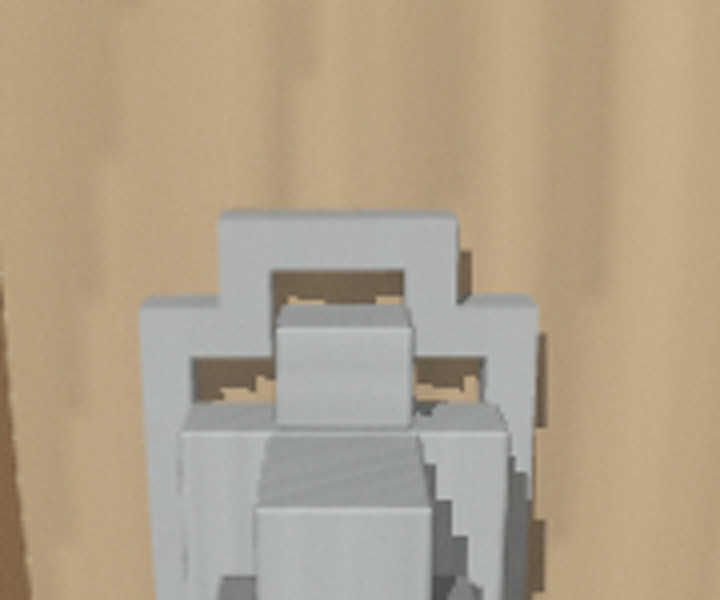

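The crop shows the rim notch's inner edge at row 268, columns 271–404, and the tongue's upper front edge at row 327, columns 278–411. I'll cast these to their heights and compare.

```bash
python3 - <<'E'
from h import *
m=np.load('w4.npy',allow_pickle=True).item();m['fish']=True
f=lambda pts,z:plane(m,np.array(pts)/4-.5+.125+[170,90],z)
a=np.radians(7.7);J=np.array([[np.cos(a),-np.sin(a)],[np.sin(a),np.cos(a)]]);t=np.array([.4359,.0048])
for n,pts,z in(('notch inner',[[271,269],[404,269]],.022),('rim inner sh',[[192,357],[484,357]],.022),('rim outer sh',[[142,308],[535,306]],.022),('tongue top',[[277,328],[412,326]],.0558),('tongue bottom',[[281,307],[408,307]],.0418),('foot top',[[182,434],[507,431]],.0558)):
    P=(f(pts,z)-t)@J*1000; print(n,P.round(1).tolist(),'mid',P.mean(0).round(1))
E
```

```text
notch inner [[-11.1, 43.0], [9.6, 43.0]] mid [-0.7 43. ]
rim inner sh [[-24.0, 28.8], [22.6, 28.8]] mid [-0.7 28.8]
rim outer sh [[-31.7, 36.9], [30.5, 37.2]] mid [-0.6 37.1]
tongue top [[-8.4, 42.0], [9.0, 42.2]] mid [ 0.3 42.1]
tongue bottom [[-8.6, 41.5], [9.2, 41.5]] mid [ 0.3 41.5]
foot top [[-21.3, 27.6], [21.8, 27.9]] mid [ 0.3 27.7]
```

```bash
python3 inch.py '-0.0004 -0.001 0.006 0 0 0;0 0 0.006 0 0 0;0 0 0.003 0 0 0;0 0 0.003 0 0 0;0 0 0.003 0 0 0;0 0 0.002 0 0 0;0 0 0.002 0 0 0;0 0 0 0 0 0;0 0 0 0 0 0'
python3 - <<'E'
from h import *
togo([.4350,.0044,.0475],np.radians(7.7))
E
```

```text
clock: 7.97
ee_pos: [0.4336, 0.0049, 0.0507]
tool_rot: [2.066, 2.366, 0.0]
contact_force: [1.2, 1.2, -2.7]
opening: 0.216
grip_force: 59.4
tcp [0.4336 0.0049 0.0507] closing yaw 0.135 clock 7.9667
tool shift [-0.0007  0.0013  0.0032]
tool rz 0.0006
```

```bash
python3 inch.py '0 0.001 0.001 0 0 0;0 0 0.001 0 0 0;0 0 0.001 0 0 0;0 0 0.001 0 0 0;0 0 0 0 0 0;0 0 0 0 0 0'
```

```text
clock: 8.47
ee_pos: [0.4343, 0.0051, 0.0473]
tool_rot: [-2.066, -2.366, 0.001]
contact_force: [-3.3, 0.2, 9.2]
opening: 0.219
grip_force: 60.9
```

```bash
python3 inch.py '0 0 0 0 0 0;0 0 0 0 0 0;0 0 0 0 0 0;0 0 0 0 0 0;0 0 0 0 0 0' 0.5
python3 inch.py '0 0 -0.01 0 0 0;0 0 -0.03 0 0 0;0 0 -0.035 0 0 0;0 0 -0.035 0 0 0;0 0 -0.035 0 0 0;0 0 -0.035 0 0 0;0 0 0 0 0 0;0 0 0 0 0 0;0 0 0 0 0 0'
python3 - <<'E'
from h import *
m,i=snap('wrist');cv2.imwrite('pics/w5.png',i);np.save('w5.npy',m,allow_pickle=True)
h=cv2.cvtColor(i,cv2.COLOR_BGR2HSV)
togo([.45,0,.2])
a=cv2.resize(i[110:230,210:310],(500,600),interpolation=cv2.INTER_CUBIC);b=cv2.resize(i[0:300,300:400],(200,600),interpolation=cv2.INTER_CUBIC)
cv2.imwrite('pics/w5c.png',np.hstack([a,b]))
E
```

```text
clock: 8.88
ee_pos: [0.4345, 0.005, 0.0467]
tool_rot: [-2.067, -2.366, 0.0]
contact_force: [0.4, -0.8, -0.3]
opening: 0.498
grip_force: 0.0
clock: 9.63
ee_pos: [0.4342, 0.0051, 0.2268]
tool_rot: [2.066, 2.366, 0.0]
contact_force: [0.0, 0.5, 0.0]
opening: 0.503
grip_force: 0.0
tcp [0.4337 0.0053 0.226 ] closing yaw 0.135 clock 9.6833
tool shift [-0.0074  0.0155  0.0259]
```

View pics/w5c.png

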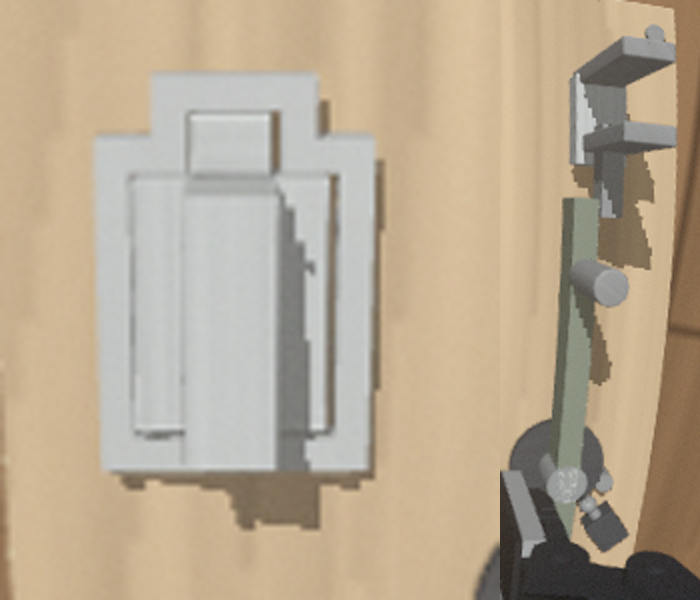

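The block is fully home: its tongue sits in the notch with an even, narrow gap all round and the rib is upright. Next I'll go above the tail catch and turn the gripper so it closes along the jig's y.

```bash
python3 inch.py '-0.036 0.014 0 0 0 0;-0.036 0.014 0 0 0 0;-0.036 0.014 0 0 0 0;-0.036 0.014 0 0 0 0;-0.034 0.013 0 0 0 0;0 0 0.01 0 0 0.12;0 0 0 0 0 0.12;0 0 0 0 0 0.12;0 0 0 0 0 0.12;0 0 0 0 0 0.12;0 0 0 0 0 0.12;0 0 0 0 0 0.12' 0.8 >/dev/null
python3 inch.py '0 0 0 0 0 0.12;0 0 0 0 0 0.12;0 0 0 0 0 0.12;0 0 0 0 0 0.12;0 0 0 0 0 0.12;0 0 0 0 0 0.12;0 0 0 0 0 0.01;0 0 0 0 0 0;0 0 0 0 0 0'
python3 - <<'E'
from h import *
togo([.5265,-.162,.2],np.radians(-82.3))
m,i=snap('wrist');cv2.imwrite('pics/w6.png',i);np.save('w6.npy',m,allow_pickle=True)
E
```

```text
clock: 11.43
ee_pos: [0.5263, -0.1618, 0.2157]
tool_rot: [-3.133, -0.218, 0.003]
contact_force: [0.7, 0.0, 0.4]
opening: 0.8
grip_force: 0.0
tcp [ 0.5263 -0.1618  0.2157] closing yaw -1.4317 clock 11.4333
tool shift [0.0002 0.0003 0.0157]
tool rz 0.0047
```

View pics/w6.png

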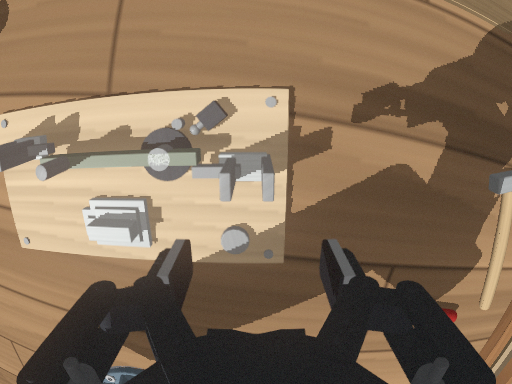

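The wrist view shows the tail catch with its tab near (227,185) and fixed post near (268,185). The lower ends of both are the 100 mm-high top faces. The hinge is at (158,159), the grip post at (42,172), and the block is seated at (117,220). I'll take the top-face edges from pixel profiles.

```bash
python3 - <<'E'
from h import *
i=cv2.imread('pics/w6.png')
h=cv2.cvtColor(i,cv2.COLOR_BGR2HSV);S=h[:,:,1];V=h[:,:,2]
for r in (178,185,190,195,198):print(r,'S',S[r,212:284].tolist())
print('V190',V[190,212:284].tolist())
for c in(226,268):print(c,'V',V[145:208,c].tolist(),'\nS',S[190:208,c].tolist())
E
```

```text
178 S [46, 46, 46, 45, 48, 48, 46, 12, 3, 0, 1, 1, 1, 3, 3, 4, 1, 7, 13, 27, 27, 30, 28, 24, 14, 10, 12, 5, 4, 3, 3, 2, 2, 3, 3, 2, 3, 3, 2, 3, 3, 3, 3, 3, 3, 3, 2, 3, 3, 1, 3, 4, 0, 3, 0, 1, 3, 3, 3, 4, 0, 3, 56, 66, 66, 67, 67, 67, 68, 66, 68, 69]
185 S [69, 67, 68, 69, 69, 68, 69, 30, 1, 1, 1, 1, 3, 4, 6, 3, 4, 8, 17, 32, 29, 31, 42, 69, 67, 68, 67, 67, 67, 69, 69, 69, 68, 67, 69, 69, 68, 70, 69, 67, 68, 68, 67, 67, 68, 68, 68, 67, 67, 52, 20, 1, 1, 4, 3, 3, 1, 3, 1, 3, 1, 4, 65, 68, 70, 69, 70, 67, 69, 68, 68, 67]
190 S [65, 67, 65, 65, 65, 66, 66, 43, 11, 1, 3, 3, 3, 3, 4, 3, 3, 5, 12, 31, 34, 64, 67, 65, 68, 67, 68, 67, 68, 67, 67, 67, 67, 67, 67, 68, 67, 70, 69, 67, 67, 69, 69, 67, 69, 70, 69, 69, 66, 68, 36, 3, 3, 1, 3, 1, 0, 1, 3, 3, 3, 3, 62, 69, 68, 70, 68, 69, 69, 68, 68, 70]
195 S [67, 69, 66, 67, 67, 67, 68, 55, 17, 3, 4, 4, 3, 3, 3, 1, 4, 6, 11, 27, 67, 67, 68, 69, 67, 67, 68, 68, 69, 68, 69, 69, 69, 70, 68, 68, 68, 69, 70, 70, 68, 70, 70, 69, 67, 68, 70, 69, 70, 70, 42, 4, 1, 0, 3, 3, 6, 1, 0, 4, 3, 7, 67, 70, 70, 70, 70, 71, 69, 72, 69, 72]
198 S [64, 66, 67, 65, 67,
[... 689 characters left out ...]
30, 118, 111, 105, 102, 103, 102, 103, 105, 103, 105, 104, 107, 107, 112, 151, 176, 181, 179, 177, 177, 177, 176, 175, 176, 176, 176, 174, 174, 173, 174, 173, 175, 178, 175, 175, 175, 174, 173, 176, 176, 176, 173, 201, 230, 231, 226, 224, 220, 219] 
S [4, 6, 1, 3, 1, 3, 3, 1, 3, 4, 1, 43, 64, 66, 67, 67, 67, 70]
268 V [140, 143, 143, 143, 142, 143, 143, 141, 135, 114, 102, 103, 102, 103, 103, 102, 101, 102, 102, 102, 103, 101, 102, 101, 103, 104, 101, 106, 148, 170, 174, 177, 179, 178, 177, 177, 176, 176, 174, 174, 176, 173, 173, 175, 178, 176, 177, 179, 177, 177, 179, 176, 175, 176, 176, 174, 198, 227, 229, 227, 223, 224, 224] 
S [0, 0, 1, 1, 3, 6, 3, 3, 3, 1, 3, 39, 63, 67, 69, 69, 68, 67]
```

```bash
python3 - <<'E'
from h import *
m=np.load('w6.npy',allow_pickle=True).item();m['fish']=True
for n,a,b in(('tab',219.4,230),('post',261.9,273.7)):
    q=plane(m,[[a-.0,172.5],[b,172.5],[b,200.9],[a,200.9]],.1);print(n,q.mean(0).round(4),np.hypot(*(q[0]-q[1])).round(4),np.hypot(*(q[1]-q[2])).round(4))
    if n=='tab':A=q.mean(0)
    else: B=q.mean(0)
d=(A-B)/np.hypot(*(A-B));print('sep',np.hypot(*(A-B)),'yaw',np.degrees(np.arctan2(*d[::-1])))
mid=(A+B)/2;print('mid now',mid,'squeezed mid',B+.012*d)
m5=np.load('w5.npy',allow_pickle=True).item();m5['fish']=True
print('grip post',plane(m5,[[356,143]],.1),'hinge',plane(m5,[[333.5,242.5]],.058))
togo([*mid,.085],np.radians(-82.3))
E
```

```text
tab [ 0.5271 -0.1341] 0.009 0.0254
post [ 0.5321 -0.1707] 0.0099 0.0254
sep 0.036893585330617325 yaw 97.89664558224278
mid now [ 0.52961298 -0.1523955 ] squeezed mid [ 0.53049869 -0.15878117]
grip post [[0.51713312 0.05956668]] hinge [[ 0.53286872 -0.0596748 ]]
tcp [ 0.5265 -0.1619  0.216 ] closing yaw -1.4322 clock 11.4833
tool shift [ 0.0046 -0.0088  0.131 ]
tool rz 0.0042
```

```bash
python3 - <<'E'
from h import *
togo([.5305,-.1588,.084],np.radians(-82.2))
E
python3 inch.py '0.0045 -0.0025 0.02 0 0 0.004;0 0 0.035 0 0 0;0 0 0.035 0 0 0;0 0 0.03 0 0 0;0 0 0.0115 0 0 0;0 0 0 0 0 0;0 0 0 0 0 0' 0.9
python3 - <<'E'
from h import *
togo([.5305,-.1588,.084],np.radians(-82.2))
E
```

```text
tcp [ 0.5265 -0.1619  0.216 ] closing yaw -1.4322 clock 11.4833
tool shift [ 0.0046 -0.0024  0.132 ]
tool rz 0.0024
clock: 12.07
ee_pos: [0.5311, -0.1591, 0.0856]
tool_rot: [-3.134, -0.208, 0.001]
contact_force: [0.0, -0.2, -0.0]
opening: 0.899
grip_force: 0.0
tcp [ 0.5311 -0.1591  0.0856] closing yaw -1.4382 clock 12.0667
tool shift [-0.0006 -0.0004  0.0016]
tool rz -0.0035
```

```bash
python3 inch.py '0 0 0 0 0 0;0 0 0 0 0 0;0 0 0 0 0 0;0 0 0 0 0 0;0 0 0 0 0 0;0 0 0 0 0 0;0 0 0 0 0 0;0 0 0 0 0 0;0 0 0 0 0 0;0 0 0 0 0 0' 0.0
```

```text
clock: 12.9
ee_pos: [0.5322, -0.1607, 0.0876]
tool_rot: [3.132, 0.206, 0.005]
contact_force: [-1.7, -5.8, 8.3]
opening: 0.356
grip_force: 63.1
```

```bash
python3 inch.py '0 0 0 0 0 0;0 0 0 0 0 0;0 0 0 0 0 0;0 0 0 0 0 0;0 0 0 0 0 0' 0.8
python3 inch.py '0 0 -0.02 0 0 0;0 0 -0.035 0 0 0;0 0 -0.035 0 0 0;0 0 -0.035 0 0 0;0 0 -0.006 0 0 0;0 0 0 0 0 0;0 0 0 0 0 0'
cat > pr.py <<'E'
from h import *
import sys
n=sys.argv[1];m,i=snap('wrist');cv2.imwrite(f'pics/{n}.png',i);np.save(f'{n}.npy',m,allow_pickle=True)
h=cv2.cvtColor(i,cv2.COLOR_BGR2HSV);S=h[:,:,1];V=h[:,:,2]
for r in (182,192):print(r,[(c,int(S[r,c]),int(V[r,c])) for c in range(212,290) if S[r,c]<62 or S[r,c-1]<62])
togo([.5305,-.1588,.084])
E
python3 pr.py w7
```

```text
clock: 13.32
ee_pos: [0.531, -0.1591, 0.0853]
tool_rot: [3.134, 0.207, 0.0]
contact_force: [-0.9, 0.5, -0.3]
opening: 0.8
grip_force: 0.0
clock: 13.9
ee_pos: [0.5308, -0.1589, 0.216]
tool_rot: [3.135, 0.207, 0.0]
contact_force: [-0.2, 0.1, -1.1]
opening: 0.798
grip_force: 0.0
182 [(212, 0, 180), (213, 1, 181), (214, 3, 182), (215, 3, 180), (216, 1, 180), (217, 0, 181), (218, 1, 180), (219, 4, 179), (220, 3, 181), (221, 1, 180), (222, 3, 180), (223, 1, 179), (224, 3, 180), (225, 1, 181), (226, 0, 176), (227, 1, 181), (228, 3, 180), (229, 1, 179), (230, 4, 178), (231, 1, 179), (232, 1, 179), (233, 1, 180), (234, 1, 178), (235, 0, 179), (236, 2, 167), (237, 1, 180), (238, 3, 183), (239, 3, 184), (240, 3, 183), (241, 3, 182), (242, 3, 181), (243, 3, 179), (244, 0, 174), (245, 1, 175), (246, 1, 177), (247, 3, 148), (248, 20, 112), (249, 22, 106), (250, 16, 112), (251, 16, 115), (252, 16, 113), (253, 14, 113), (254, 7, 137), (255, 4, 209), (256, 4, 218), (257, 2, 221), (258, 2, 221), (259, 2, 221), (260, 2, 221), (261, 3, 222), (262, 1, 221), (263, 5, 146), (264, 4, 139), (265, 3, 179), (266, 3, 179), (267, 1, 175), (268, 1, 173), (269, 1, 177), (270, 1, 176), (271, 1, 178), (272, 1, 179), (273, 1, 176), (274, 3, 176), (275, 3, 159), (276, 38, 148), (277, 65, 222)]
192 [(237, 18, 200), (238, 1, 182), (239, 0, 178), (240, 3, 177), (241, 4, 177), (242, 3, 174), (243, 1, 172), (244, 3, 173), (245, 2, 170), (246, 3, 175), (247, 3, 152), (248, 22, 116), (249, 45, 129), (250, 70, 211), (263, 61, 208), (264, 23, 164), (265, 1, 182), (266, 1, 180), (267, 3, 175), (268, 1, 175), (269, 3, 175), (270, 3, 173), (271, 1, 171), (272, 0, 171), (273, 3, 173), (274, 1, 173), (275, 5, 155), (276, 49, 165), (277, 67, 213)]
tcp [ 0.5301 -0.1586  0.2147] closing yaw -1.439 clock 13.95
tool shift [0.0006 0.0005 0.1307]
```

The tail catch is fully squeezed: the separation is now about 24 mm. On to the end catch.

```bash
python3 inch.py '0.0038 -0.039 0 0 0 0;0.0038 -0.039 0 0 0 0;0.0038 -0.039 0 0 0 0;0.0038 -0.039 0 0 0 0;0.0038 -0.039 0 0 0 0;0.0038 -0.039 0 0 0 0;0.0038 -0.039 0 0 0 0;0.0038 -0.041 0 0 0 0;0 0 0 0 0 0;0 0 0 0 0 0;0 0 0 0 0 0' 0.9
python3 pr.py w8
python3 - <<'E'
import cv2
h=cv2.cvtColor(cv2.imread('pics/w8.png'),cv2.COLOR_BGR2HSV);S=h[:,:,1];V=h[:,:,2]
S=(S<45)&(V>90)
for r in range(140,225,4):print(r,''.join('#' if S[r,c] and V[r,c]>150 else '+' if S[r,c] else '.' for c in range(200,310)))
E
```

```text
clock: 14.87
ee_pos: [0.5188, 0.156, 0.2144]
tool_rot: [3.134, 0.208, -0.005]
contact_force: [0.1, -0.9, 0.3]
opening: 0.9
grip_force: 0.0
182 [(234, 20, 163), (235, 3, 154), (236, 3, 152), (237, 3, 156), (238, 3, 155), (239, 5, 157), (240, 5, 157), (241, 3, 155), (242, 3, 153), (243, 3, 156), (244, 8, 131), (245, 24, 97), (246, 35, 87), (247, 32, 88), (248, 5, 186), (249, 3, 199), (250, 3, 198), (251, 5, 197), (252, 4, 198), (253, 3, 198), (254, 4, 197), (255, 5, 198), (256, 4, 198), (257, 4, 199), (258, 4, 196), (259, 3, 197), (260, 3, 197), (261, 5, 197), (262, 3, 198), (263, 3, 198), (264, 4, 199), (265, 4, 198), (266, 4, 199), (267, 5, 198), (268, 4, 198), (269, 5, 199), (270, 4, 197), (271, 3, 188), (272, 3, 184), (273, 3, 186), (274, 3, 184), (275, 4, 172), (276, 6, 136), (277, 8, 126), (278, 6, 127), (279, 8, 128), (280, 6, 124), (281, 2, 161), (282, 2, 158), (283, 3, 159), (284, 3, 156), (285, 2, 155), (286, 5, 153), (287, 2, 153), (288, 2, 151), (289, 2, 151)]
192 [(234, 25, 175), (235, 5, 158), (236, 5, 153), (237, 5, 154), (238, 7, 154), (239, 5, 153), (240, 2, 150), (241
[... 2227 characters left out ...]
..........
204 ...................................#########++..................................###++##++++...................
208 ..............................................................................................................
212 ..............................................................................................................
216 ..............................................................................................................
220 ..............................................................................................................
224 ..............................................................................................................
```

```bash
python3 - <<'E'
from h import *
m=np.load('w8.npy',allow_pickle=True).item();m['fish']=True
h=cv2.cvtColor(cv2.imread('pics/w8.png'),cv2.COLOR_BGR2HSV)
print(h[192,288:296].tolist());print(h[170:212,239,2].tolist(),h[170:212,286,2].tolist())
C=[]
for n,a,b in(('post',234.2,244.3),('tab',280.6,291.8)):
    q=plane(m,[[a,178.5],[b,178.5],[b,206.7],[a,206.7]],.1);print(n,q.mean(0).round(4),np.hypot(*(q[0]-q[1])).round(4),np.hypot(*(q[1]-q[2])).round(4));C.append(q.mean(0))
d=C[1]-C[0];L=np.hypot(*d);t=C[0]+.012*d/L;print(L,np.degrees(np.arctan2(*d[::-1])),t)
togo([*t,.0855],np.radians(-82.3))
E
```

```text
[[30, 3, 148], [0, 2, 148], [50, 5, 151], [23, 9, 116], [17, 70, 174], [17, 71, 200], [17, 72, 202], [18, 73, 200]]
[91, 89, 90, 89, 89, 88, 89, 94, 126, 149, 152, 154, 157, 156, 157, 154, 154, 155, 153, 152, 152, 152, 153, 151, 154, 156, 153, 158, 156, 157, 156, 156, 157, 152, 155, 150, 190, 207, 214, 214, 214, 214] [84, 87, 85, 84, 87, 84, 85, 100, 130, 152, 156, 156, 153, 152, 151, 152, 151, 152, 150, 152, 152, 149, 149, 149, 150, 150, 151, 153, 151, 150, 147, 150, 153, 153, 153, 147, 191, 210, 211, 215, 212, 213]
post [0.5164 0.1705] 0.0085 0.0254
tab [0.5217 0.1306] 0.0095 0.0255
0.040226672253007266 -82.48075727231014 [0.51796825 0.15855767]
tcp [0.5192 0.1553 0.2148] closing yaw -1.4396 clock 14.9167
tool shift [-0.0005 -0.0034  0.1293]
tool rz -0.0031
```

```bash
python3 inch.py '-0.0005 -0.0034 0.02 0 0 -0.003;0 0 0.035 0 0 0;0 0 0.035 0 0 0;0 0 0.028 0 0 0;0 0 0.012 0 0 0;0 0 0 0 0 0;0 0 0 0 0 0' 0.95
python3 - <<'E'
from h import *
togo([.5180,.1585,.0855])
E
python3 inch.py '0 0 0 0 0 0;0 0 0 0 0 0;0 0 0 0 0 0;0 0 0 0 0 0;0 0 0 0 0 0;0 0 0 0 0 0;0 0 0 0 0 0;0 0 0 0 0 0;0 0 0 0 0 0;0 0 0 0 0 0;0 0 0 0 0 0' 0.0
```

```text
clock: 15.5
ee_pos: [0.5192, 0.1585, 0.0864]
tool_rot: [3.135, 0.209, -0.001]
contact_force: [0.6, -0.3, 1.2]
opening: 0.949
grip_force: 0.0
tcp [0.5192 0.1585 0.0864] closing yaw -1.4378 clock 15.5
tool shift [-0.0012 -0.0001  0.0009]
clock: 16.42
ee_pos: [0.5206, 0.1594, 0.0887]
tool_rot: [3.133, 0.214, 0.006]
contact_force: [-2.0, -3.0, 10.1]
opening: 0.353
grip_force: 59.9
```

```bash
python3 inch.py '0 0 0 0 0 0;0 0 0 0 0 0;0 0 0 0 0 0;0 0 0 0 0 0;0 0 -0.02 0 0 0;0 0 -0.035 0 0 0;0 0 -0.035 0 0 0;0 0 -0.035 0 0 0;0 0 0 0 0 0;0 0 0 0 0 0' 0.8
python3 - <<'E'
from h import *
togo([.5175,.0595,.2])
E
```

```text
clock: 17.25
ee_pos: [0.5203, 0.1601, 0.2139]
tool_rot: [-3.134, -0.212, -0.008]
contact_force: [0.1, 0.0, -0.1]
opening: 0.799
grip_force: 0.0
tcp [0.5203 0.1601 0.2139] closing yaw -1.4357 clock 17.25
tool shift [-0.0164  0.0993  0.0138]
```

```bash
python3 inch.py '-0.005 0.033 0 0 0 0;-0.006 0.033 0 0 0 0;-0.005 0.033 0 0 0 0;0 0 0 0 0 0;0 0 0 0 0 0;0 0 0 0 0 0' 0.7
python3 - <<'E'
from h import *
togo([.5175,.0595,.084])
m,i=snap('wrist');cv2.imwrite('pics/w9.png',i);np.save('w9.npy',m,allow_pickle=True)
p=proj(m,[[.5175,.0595,.1]])[0];print('post expected px',p)
h=cv2.cvtColor(i,cv2.COLOR_BGR2HSV);S=h[:,:,1];V=h[:,:,2]
x,y=np.int32(p)
for r in range(y-24,y+26,2):print(r,' '.join('%3d'%V[r,c] if S[r,c]<22 else ' . ' for c in range(x-20,x+22,2)))
e,t=proj(m,[[.5164,.1705,.1],[.5195,.1465,.1]]);print('end catch px',e,t)
r=int(e[1]);print([(c,int(S[r,c]),int(V[r,c])) for c in range(int(e[0])-14,int(t[0])+14,1)])
E
```

```text
clock: 17.75
ee_pos: [0.5156, 0.0598, 0.21]
tool_rot: [-3.133, -0.21, 0.003]
contact_force: [0.4, -0.1, -0.1]
opening: 0.703
grip_force: 0.0
tcp [0.5156 0.0598 0.21  ] closing yaw -1.4368 clock 17.75
tool shift [0.0021 0.0007 0.126 ]
post expected px [257.20796521 191.92551125]
167  .   .   .   .   .   .   .   .   .   .   .   .   .   .   .   .   .   .   .   .   . 
169  .   .   .   .   .   .   .   .   .   .   .   .   .   .   .   .   .   .   .   .   . 
171  .   .   .   .   .   .   .   .   .   .   80  .   .   .   .   .   .   .   .   .   . 
173  .   .   .   .   .   .   .   .   89  84  85  .   .   .   .   .   .   .   .   .   . 
175  .   .   .   .   .   .   .   99  89  84  85  84  .   .   .   .   .   .   .   .   . 
177  .   .   .   .   .   .  121 100  88  .   .   .   .   .   .   .   .   .   .   .   . 
179  .   .   .   .   .   .  116 100  88  86  .   83  .   .   .   .   .   .   .   .   . 
181  .   .   .   .   .   .  112  93  .   .   .   81  .   84  .   .   .   .   .   .   . 
183  .   .   .   .   .   .  110  93  89  87  86  .   86  .   84  .   .   .   .   .   . 
185  .   .   .   .   .   .  1
[... 1558 characters left out ...]
 200), (124, 72, 198), (125, 77, 198), (126, 75, 198), (127, 3, 165), (128, 3, 171), (129, 3, 166), (130, 2, 166), (131, 2, 165), (132, 2, 165), (133, 2, 160), (134, 0, 157), (135, 5, 142), (136, 12, 108), (137, 28, 83), (138, 33, 85), (139, 24, 84), (140, 30, 84), (141, 40, 82), (142, 27, 84), (143, 33, 86), (144, 27, 84), (145, 24, 84), (146, 36, 86), (147, 31, 82), (148, 33, 85), (149, 21, 84), (150, 28, 81), (151, 21, 97), (152, 3, 149), (153, 3, 166), (154, 2, 160), (155, 3, 158), (156, 2, 157), (157, 2, 155), (158, 5, 152), (159, 3, 151), (160, 5, 146), (161, 6, 122), (162, 25, 92), (163, 27, 86), (164, 31, 83), (165, 26, 87), (166, 30, 85), (167, 24, 86), (168, 36, 85), (169, 27, 85)]
```

The grip post is within 1 mm of the expected spot and the end tab shows fully squeezed. I'll descend onto the post and grip it.

```bash
python3 inch.py '0.0015 0.0005 0.02 0 0 0;0 0 0.035 0 0 0;0 0 0.035 0 0 0;0 0 0.025 0 0 0;0 0 0.011 0 0 0;0 0 0 0 0 0;0 0 0 0 0 0' 0.7
python3 inch.py '0 0 0 0 0 0;0 0 0 0 0 0;0 0 0 0 0 0;0 0 0 0 0 0;0 0 0 0 0 0;0 0 0 0 0 0;0 0 0 0 0 0;0 0 0 0 0 0;0 0 0 0 0 0' 0.0
```

```text
clock: 18.38
ee_pos: [0.518, 0.0599, 0.0855]
tool_rot: [-3.134, -0.213, 0.001]
contact_force: [-0.2, -0.4, -0.1]
opening: 0.699
grip_force: 0.0
clock: 19.13
ee_pos: [0.5191, 0.0589, 0.0869]
tool_rot: [3.134, 0.211, 0.004]
contact_force: [-0.6, 0.6, 6.5]
opening: 0.193
grip_force: 58.4
```

```bash
python3 inch.py '0.012 0.0006 0 0 0 0;0.0118 0.0018 0 0 0 0;0.0117 0.003 0 0 0 0;0.0112 0.0041 0 0 0 0;0.0108 0.0052 0 0 0 0;0.0103 0.0063 0 0 0 0;0 0 0 0 0 0'
cat > g.py <<'E'
from h import *
s=arm.read_state();h=np.array([.5329,-.0597]);v=s['ee_pos'][:2]-h
th=np.radians(97.6)-np.arctan2(v[1],v[0]);print('theta',th.round(3),'r',np.hypot(*v).round(4),s['contact_force'].round(1),s['grip_force'],s['clock'])
for t in(th+.3,1.37):
    a=np.radians(97.6)-t;togo([*(h+.12*np.array([np.cos(a),np.sin(a)])),.0855])
E
python3 g.py
```

```text
clock: 19.72
ee_pos: [0.5909, 0.0464, 0.0869]
tool_rot: [3.134, 0.21, 0.008]
contact_force: [2.9, -0.1, 6.3]
opening: 0.191
grip_force: 59.2
theta 0.633 r 0.1209 [ 2.9 -0.1  6.3] 59.24845039844513 19.7167
tcp [0.5909 0.0464 0.0869] closing yaw -1.4368 clock 19.7167
tool shift [0.0248 0.0261 0.0016]
tcp [0.5909 0.0464 0.0869] closing yaw -1.4368 clock 19.7167
tool shift [0.046  0.0736 0.0017]
```

```bash
python3 inch.py '0.008 0.006 0 0 0 0;0.0071 0.0072 0 0 0 0;0.0079 0.009 0 0 0 0;0.007 0.0098 0 0 0 0;0.0059 0.0104 0 0 0 0;0.0049 0.0109 0 0 0 0;0.0038 0.0114 0 0 0 0;0.0019 0.0082 0 0 0 0;0 0 0 0 0 0;0 0 0 0 0 0;0 0 0 0 0 0;0 0 0 0 0 0'
python3 g.py
```

```text
clock: 20.72
ee_pos: [0.6471, -0.0171, 0.0871]
tool_rot: [-3.133, -0.211, -0.014]
contact_force: [11.4, 5.8, 0.1]
opening: 0.193
grip_force: 58.8
theta 1.346 r 0.1219 [11.4  5.8  0.1] 58.801090121269226 20.7167
tcp [ 0.6471 -0.0171  0.0871] closing yaw -1.4363 clock 20.7167
tool shift [0.0007 0.0362 0.0016]
tcp [ 0.6471 -0.0171  0.0871] closing yaw -1.4363 clock 20.7167
tool shift [-0.0013  0.0032  0.0016]
```

```bash
python3 inch.py '0.0015 0.002 0 0 0 0;0 0 0 0 0 0;0 0 0 0 0 0;0 0 0 0 0 0'
python3 g.py | head -1
python3 - <<'E'
from h import *
m,i=snap('scene');cv2.imwrite('pics/s9.png',i);a=cv2.imread('pics/scene0.png')
d=(cv2.absdiff(a,i).max(2)>60)
for n,(x,y) in dict(cup=(236,170),offcut=(335,271),jar=(278,290),driver=(207,120),wrench=(385,285),hammer=(165,120)).items(): print(n,d[y-10:y+10,x-10:x+10].sum())
e,t,p=proj(m,[[.5305,-.1588,.1],[.518,.1585,.1],[.647,-.018,.1]]);print(e,t,p)
E
```

```text
clock: 21.05
ee_pos: [0.648, -0.0192, 0.0871]
tool_rot: [-3.134, -0.211, -0.011]
contact_force: [8.1, 5.0, 1.9]
opening: 0.189
grip_force: 58.9
theta 1.365 r 0.1221 [8.1 5.  1.9] 58.888185024261475 21.05
cup 178
offcut 0
jar 0
driver 261
wrench 0
hammer 397
[214.90033814 166.56864891] [278.58209948 216.56662554] [215.25047615 206.41595387]
```

```bash
python3 inch.py '0 0 0 0 0 0;0 0 0 0 0 0;0 0 0 0 0 0;0 0 0 0 0 0'; python3 -c "
from bench import arm
print(arm.sign_off())"
```

```text
clock: 21.43
ee_pos: [0.648, -0.0191, 0.0871]
tool_rot: [-3.134, -0.212, -0.011]
contact_force: [8.5, 4.9, 1.8]
opening: 0.194
grip_force: 58.9
the job is handed in; nothing more can be done
None
```

I handed the job in at 21.4 s: the stop block is home in the pocket and released, both catches are squeezed (tail first), and the gate is held open by its post at about 1.36 rad. The sign-off returned no verdict, and my last scene check was inconclusive for the hinge cup, screwdriver and hammer, though the arm did not go near them at bench level.

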